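# Shot-weight check on the bench scale

### The job

Check the weight of the blue moulded bar: first, with the pan empty, press the scale's green zero key fully down and let it up again. Then slide the blue bar endways out of the tightly packed row in the cooling tray until you have finger room beside it, and lay it flat in the middle of the scale pan. Do not lean on the pan or press the red off key, leave the two pink bars lying in the tray, and do not disturb the things standing around.

Things in the scene. Friction and masses are not known exactly. Their poses are not given: they have to be found in the camera images.
- scale: Bench scale, grey housing 222 (x) x 200 (y) x 58 mm, fixed, turned about z by -66 to -89 degrees; origin on the bench, x to its back, y to its left, z up. The front key panel slopes, its normal leaning 40 degrees from vertical to the scale's -x. The pan overhangs it (underside 68 mm above the green key's top, edge 8 mm in front of that top's centre), so the keys need a tool leaning like that.
- zero_key_top (a point): Centre of the top of the green round zero key (30 mm across), on the left of the sloping panel. Its z axis is the key's outward axis (40 degrees from vertical, leaning to the scale's -x); y is the scale's y. The top stands 10 mm above its black bezel (46 mm across) when up, 4 mm when fully down.
- zero_key (a joint): Travel of the green key along its axis: 0 up, 0.006 m fully down; a spring returns it. It starts to move at about 1.2 N and needs about 4 N to be fully down.
- off_key (a joint): Travel of the red off key (20 mm across, on the right of the same panel, 130 mm from the green one): 0 up, 0.005 m down. Not to be pressed.
- pan_centre (a point): Centre of the pan's upper face, 117 mm above the bench; axes as the scale's. The pan is flat, 182 (x) x 190 (y) mm, a 4 mm sheet with an edge turned down to 6 mm.
- scale_pan (a joint): How far the pan is pressed down on its load spring (2 N per mm): 0 empty, 0.0003 to 0.0006 m with the bar on it, stop at 0.006 m.
- tray: Cooling tray, aluminium plate 230 (x) x 139 (y) x 4 mm, fixed; origin on the bench under its centre, x along the bars, away from the robot. Two fences 84 mm long and 13 mm thick stand on it, 111 mm apart inside, as high as the bars (20 mm above the bench). The row between them is open at both ends.
- bar_blue_centre (a point): Centre of the blue bar to be weighed: 100 (x, along the tray's x) x 36 (y) x 16 mm, about 55 to 115 g, loose. It lies flat on the tray's plate, its centre 12 mm above the bench, in any of the three places of the row.
- bar_pink_a_centre (a point): Centre of a pink bar of the same size, loose; stays in the tray.
- bar_pink_b_centre (a point): Centre of the other pink bar of the same size, loose; stays in the tray. The three bars lie side by side, 36.75 mm from centre to centre, with less than 1 mm between them and the fences; their ends are level to within 12 mm.
- disc: Pink moulded disc with a sprue stub, 52 mm across, 18 mm high, loose, right of the scale; bystander, origin under its centre.
- note: Dark blue log book 148 x 105 x 13 mm, loose, left of the tray; bystander, origin under its centre.
- jar: Clear jar with red lid, 65 mm across, 99 mm high, loose, behind the scale; bystander, origin under its centre.
Not all that is in view belongs to the job. Of the things that look like the part that bears bar_blue_centre, take the one that is farthest to the robot's left at the start.

How it is judged:
By the outcome, as a careful person would: the job done as asked, in the order asked, and still so for the second after the job is handed in, with the robot touching nothing.
It also fails if it takes over 66 s, if anything falls off the work surface, if the arm or the gripper's body presses on something with over 40 N, if the wrist force passes 120 N, or if a joint passes its speed limit or range.

### The arm

A 7-joint arm with a two-finger parallel gripper is mounted at the origin on a cart in front of the work surface, level with it; the furniture and walls round the work are solid. World frame = base frame: x ahead of the robot, y to its left, z up, the work surface at z = 0. Lengths are in m, angles in rad, forces in N, time in s.
With the tool pointing down it reaches from about 0.35 to 0.9 m from the base axis. Payload 19.9 kg.
Tool frame: the origin (TCP) lies midway between the tips of the shut fingers; the grasp point (between the pads) lies 19 mm behind it (bot.grasp_offset is the distance from the TCP to the grasp point, in m); z points along the fingers, y is the line along which they close (so a half turn about z gives the same grasp; the last joint's range is limited). The gripper opens to 94 mm and grips with 3 to 60 N. Pads are 16 mm wide; open, the fingers measure 119 mm over their backs; the gripper's body (75 mm by 177 mm) begins 78 mm behind the grasp point.
Start: joints at [-1.21, 0.417, -0.01, 1.614, 0.005, 1.111, -0.053], TCP at [0.244, 0.575, 0.205] pointing down, gripper open.
Joint ranges: [-2.81, 2.81], [-0.39, 2.02], [-1.27, 1.25], [0.06, 2.57], [-1.19, 4.33], [0.19, 2], [-2.82, 2.82]. Speed limits (rad/s): [1.89, 1.89, 2.39, 2.39, 3.01, 3.01, 3.01].

### API

Orientations are given as a unit quaternion [w, x, y, z].
In Python, from workcell import telemetry, optics, bot gives the robot as it stands.
- The arm moves only by the tool carry_out, never from a script. Its argument "increments" is a list of rows, each an object of numbers: "tx", "ty", "tz": the shift along the tool's x, y, z in mm; "spin": the turn about the tool's z in degrees; "jaw": the finger opening in mm, from 0 to 94. A call has 1 to 5 rows; each row shifts and turns the commanded pose from where the row before left it, along the tool's axes as they then stand; what a row does not reach is not made up. A row lasts 1/8 s, in which the tool goes at most 62.5 mm and 10.7 degrees, less where a joint would pass 70% of its speed; a pose out of reach is approached as far as the arm can. A call with a gripper value outside its range is refused whole. The fingers move at their own pace and stop on an object; "newtons" is the grip in N (left out, the last holds). Time passes only in rows, so rows that do not move let the fingers close. It gives the time, the measured TCP pose, the force, the opening and the grip force at its end, in the units of the state.
- telemetry.state(): the state, without advancing time (a new reading comes with each control period).
- optics.camera(name): name is "scene" or "top"; returns a dict with "color" (480x640x3 uint8, red, green, blue), "fx", "fy", "cx", "cy" (pixels), "rvec" (rotation vector, rad) and "tvec" (3), from world to camera coordinates, as OpenCV has them. Camera axes: x right, y down, z forward; pixel columns grow to the right and rows downward; lengths in m; the calibration is good to about 2 mm. A picture is of the moment at which its call begins. There is no depth.
- bot.hand_in(): hands the job in; it is judged then, once.
The state is a dict: "clock": time; "joint_positions": joint angles; "joint_vel": joint speeds; "effort": joint torques, N m; "eef_pos": TCP position; "tool_rot": TCP orientation; "force": force on the tool from outside, world axes, zero at the start; "torque": the same for the moment, N m; "opening": opening from 0.0 (shut) to 1.0 (fully open); "grasp_force": force on a finger pad.
Only numpy, scipy, OpenCV 4.12 (cv2) and the standard library are available. Lean on these libraries where they do the work, as an engineer would, in place of code of your own. Each camera call takes 0.05 s, during which the arm holds its last target. There are 200 camera calls.

## Working session

There is one attempt and no reset: what is moved stays moved. The work goes in short steps, Python scripts to look and compute and a tool call to move; the robot and the scene stay as the last step left them, time stands still between calls to the robot, and variables do not carry over. Pictures are saved under pics/ and viewed, at most 10 in all, crops included, and the job is handed in when it is done.

Besides the shell and the picture viewer there is one more tool, called after "Request:" in YAML: its name, and indented under it one key for each argument. carry_out: Moves the arm, as the interface text tells. Its arguments: {"type":"object","properties":{"increments":{"type":"array","items":{"type":"object","properties":{"tx":{"type":"number"},"ty":{"type":"number"},"tz":{"type":"number"},"spin":{"type":"number"},"jaw":{"type":"number"}}}},"newtons":{"type":"number"}},"required":["increments"]}

```bash
mkdir -p pics; ls; cat > h.py <<'E'
import numpy as np, cv2
from workcell import telemetry, optics, bot
def shot(name,fn=None):
    c=optics.camera(name)
    if fn: cv2.imwrite('pics/'+fn,cv2.cvtColor(c['color'],cv2.COLOR_RGB2BGR))
    return c
def par(c):
    R=cv2.Rodrigues(np.array(c['rvec'],float))[0]; t=np.array(c['tvec'],float).reshape(3)
    return R,t
def ray(c,u,v,z):
    R,t=par(c); o=-R.T@t; d=R.T@np.array([(u-c['cx'])/c['fx'],(v-c['cy'])/c['fy'],1])
    return o+d*(z-o[2])/d[2]
def proj(c,P):
    R,t=par(c); p=(R@np.atleast_2d(P).T).T+t
    return np.c_[p[:,0]/p[:,2]*c['fx']+c['cx'],p[:,1]/p[:,2]*c['fy']+c['cy']]
def tri(c1,p1,c2,p2):
    A=[];b=[]
    for c,p in((c1,p1),(c2,p2)):
        R,t=par(c);o=-R.T@t;d=R.T@np.array([(p[0]-c['cx'])/c['fx'],(p[1]-c['cy'])/c['fy'],1]);d/=np.linalg.norm(d)
        M=np.eye(3)-np.outer(d,d);A.append(M);b.append(M@o)
    return np.linalg.solve(sum(A),sum(b))
E
python3 - <<'E'
from h import *
import pickle
a=shot('scene','s0.png');b=shot('top','t0.png')
pickle.dump((a,b),open('c0.pkl','wb'))
for c in(a,b):
    R,t=par(c);print(-R.T@t,c['fx'],R[2])
s=telemetry.state();print(s)
E
```

```text
pics
[-0.29911683 -0.66593497  0.72673188] 503.47947921614724 [ 0.67307429  0.54503166 -0.49991148]
[0.35161931 0.04593493 1.33012197] 530.9942985695575 [ 0.16828974 -0.02424431 -0.98543938]
{'clock': 0.1, 'joint_positions': array([-1.21047813,  0.41792504, -0.0103198 ,  1.61409962,  0.00468411,
        1.11070263, -0.05303736]), 'joint_vel': array([ 0.00064525, -0.00300654,  0.00052181, -0.00126042, -0.00055013,
        0.00123782, -0.00163131]), 'effort': array([ 1.92113832e-03, -8.52577400e+01,  6.40765820e-01, -4.26699185e+01,
       -4.88167175e-02,  1.62412855e-02, -2.65083196e-05]), 'eef_pos': array([0.24429731, 0.57491073, 0.20488709]), 'tool_rot': array([-7.86885039e-05,  1.99570552e-01,  9.79883302e-01, -5.49665091e-04]), 'force': array([ 0.35046179,  0.02525227, -0.5245966 ]), 'torque': array([-0.01145504,  0.01322422,  0.05616087]), 'grasp_force': 0.0, 'opening': 1.0044521212125583}
```

View pics/s0.png

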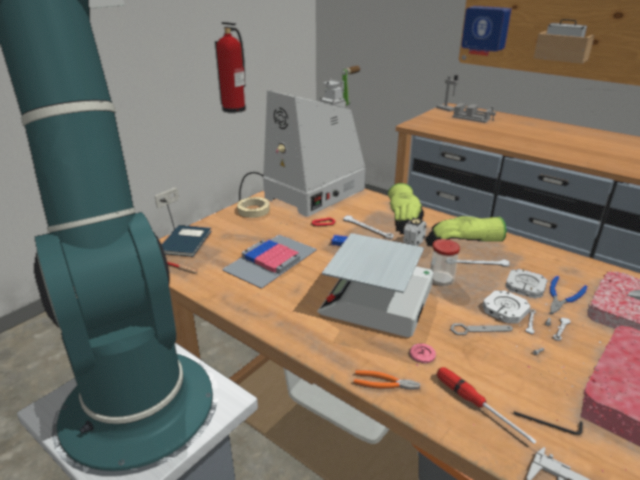

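View pics/t0.png

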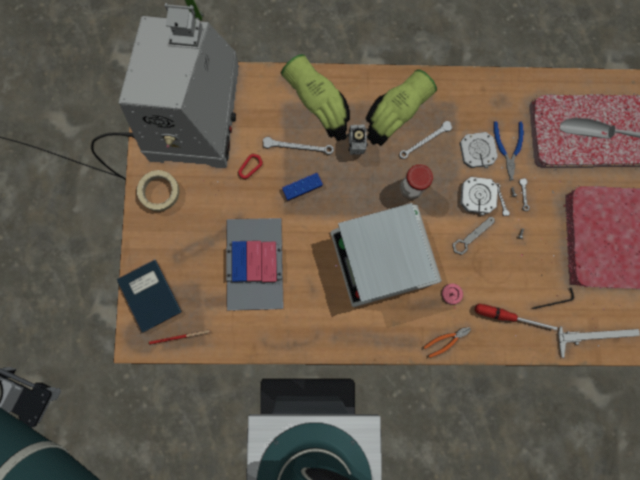

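The top view shows the tray at about (255,263), with the blue bar leftmost in its row. A lookalike blue bar lies at (302,187). The scale is at (385,255), with its green key near (340,240) and its red key near (350,285).

```bash
python3 - <<'E'
import cv2,numpy as np
t=cv2.imread('pics/t0.png');s=cv2.imread('pics/s0.png')
a=cv2.resize(t[200:320,220:450],None,fx=3.4,fy=3.4,interpolation=cv2.INTER_CUBIC)
cv2.imwrite('pics/tc.png',a)
a=cv2.resize(s[225:345,220:440],None,fx=3.6,fy=3.6,interpolation=cv2.INTER_CUBIC)
cv2.imwrite('pics/sc.png',a)
E
```

```text
(no output)
```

View pics/tc.png

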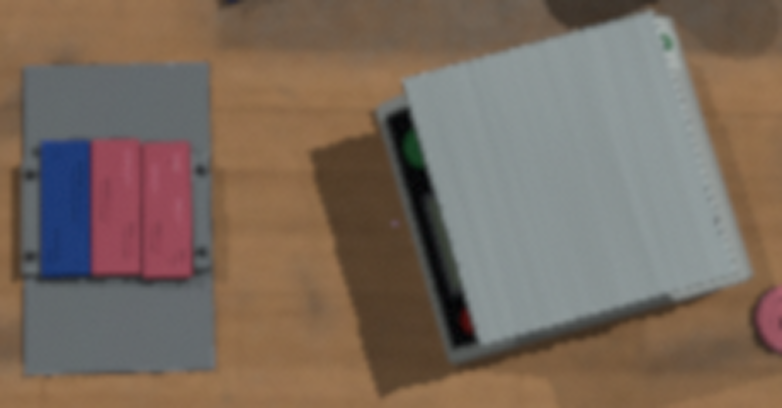

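View pics/sc.png

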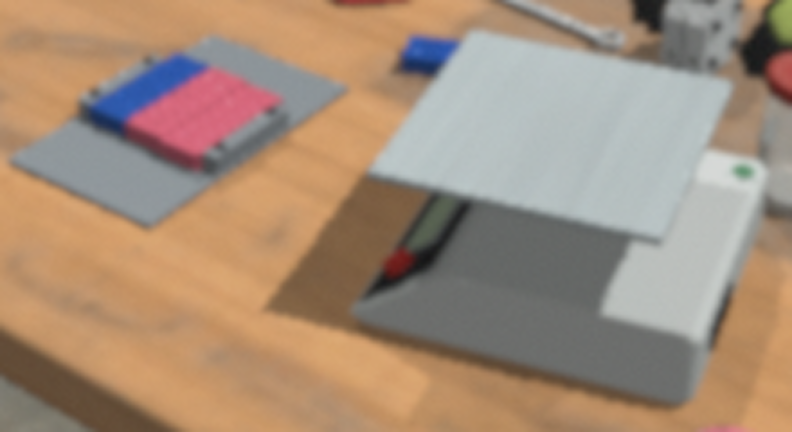

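The crops give these corner points for triangulation:

| Feature | Top crop | Scene crop |
|---|---|---|
| Pan front edge, far corner | (405,78) | (480,30) |
| Pan front edge, near corner | (480,345) | (370,178) |
| Blue bar corners | (41,142), (92,140), (91,275), (40,275) | top face (185,55) to (125,132) |

```bash
python3 - <<'E'
from h import *
import pickle
a,b=pickle.load(open('c0.pkl','rb'))
T=lambda u,v:((u+.5)/3.4+220-.5,(v+.5)/3.4+200-.5)
S=lambda u,v:((u+.5)/3.6+220-.5,(v+.5)/3.6+225-.5)
for n,p,q in [('panFfar',(405,78),(480,30)),('panFnear',(480,345),(370,178)),('blue far-left',(41,142),(185,55)),('blue near-right',(91,275),(125,132)),('blue far-right',(92,140),(212,69)),('blue near-left',(40,276),(90,110)),('tray far-right',(208,63),(346,89)),('tray near-right',(214,372),(150,226)),('tray near-left',(24,375),(12,160)),('red',(465,322),(398,262))]:
    print(n,tri(b,T(*p),a,S(*q)).round(4))
fa=ray(b,*T(405,78),.117);ne=ray(b,*T(480,345),.117)
d=fa-ne;print('front edge',fa,ne,np.linalg.norm(d),'yaw y axis',np.degrees(np.arctan2(d[1],d[0])))
for n,p in dict(bl_fl=(41,142),bl_fr=(92,140),bl_nr=(91,275),bl_nl=(40,276),pk1f=(140,139),pk2f=(187,141)).items():print(n,ray(b,*T(*p),.020).round(4))
for n,p in dict(tfl=(23,64),tfr=(208,63),tnr=(214,372),tnl=(24,375)).items():print(n,ray(b,*T(*p),.004).round(4))
m=(fa+ne)/2;y=d/np.linalg.norm(d);x=np.array([y[1],-y[0],0]);c=m+.091*x
print('pan c',c,'x',x,'y',y)
# visible blue decoy, note, jar, disc
for n,u,v,z in[('decoy',302,187,.016),('jar',419,176,.099),('disc',452,294,.018),('note',150,297,.013),('carab',250,167,0),('tblcorner',117,362,0),('tblright',640,365,0),('heater',183,130,.25)]:print(n,ray(b,u,v,z).round(3))
# predicted key top & back corners
k=m+.008*x; k[2]=.0;k=k+.065*y
for off in(60,65,70):
  k=m+.008*x+off*.001*y;k[2]=.043;print(off,k.round(4),((proj(b,k)-[220,200])*3.4).round())
for cc in (m+.182*x+.095*y,m+.182*x-.095*y):print(((proj(b,cc)-[220,200])*3.4).round(),((proj(a,cc)-[220,225])*3.6).round())
E
```

```text
panFfar [ 0.6015 -0.0526  0.1171]
panFnear [ 0.4188 -0.1021  0.1121]
blue far-left [0.572  0.2063 0.0174]
blue near-right [0.473  0.1698 0.0103]
blue far-right [0.571  0.1715 0.0183]
blue near-left [0.4719 0.2057 0.0159]
tray far-right [0.6328 0.0882 0.0025]
tray near-right [0.4042 0.0787 0.0045]
tray near-left [0.4015 0.2161 0.0035]
red [ 0.4415 -0.1031  0.0359]
front edge [ 0.60031315 -0.05124474  0.117     ] [ 0.41834427 -0.10123939  0.117     ] 0.18871178531112878 yaw y axis 15.362554209030149
bl_fl [0.569  0.2084 0.02  ]
bl_fr [0.5709 0.1712 0.02  ]
bl_nr [0.4717 0.1692 0.02  ]
bl_nl [0.4707 0.206  0.02  ]
pk1f [0.5721 0.136  0.02  ]
pk2f [0.571  0.1015 0.02  ]
tfl [0.6306 0.2257 0.004 ]
tfr [0.6331 0.0876 0.004 ]
tnr [0.4033 0.0795 0.004 ]
tnl [0.4    0.2172 0.004 ]
pan c [ 0.53343697 -0.16399052  0.117     ] x [ 0.26492597 -0.96426875  0.        ] y [0.96426875 0.26492597 0.        ]
decoy [0.713 0.035 0.016]
jar [ 0.721 -0.247  0.099]
disc [ 0.443 -0.34   0.018]
note [0.43  0.405 0.013]
carab [0.769 0.17  0.   ]
tblcorner [0.273 0.479 0.   ]
tblright [ 0.273 -0.809  0.   ]
heater [0.77  0.291 0.25 ]
60 [ 0.5693 -0.0681  0.043 ] [[419. 139.]]
65 [ 0.5741 -0.0667  0.043 ] [[417. 133.]]
70 [ 0.5789 -0.0654  0.043 ] [[415. 126.]]
[[656.  11.]] [[737.  82.]]
[[737. 275.]] [[661. 240.]]
```

Request:
carry_out:
  increments:
    - {"tz": -60, "spin": 10.4, "jaw": 0}
    - {"tz": -60, "spin": 10.4}
    - {"tz": -60, "spin": 10.4}
    - {"tz": -60, "spin": 10.4}
    - {"tz": -60, "spin": 10.4}

```text
invalid input
```

Request:
carry_out:
  increments:
    - {"tx": -60}
    - {"tx": -60}
    - {"tx": -60}
    - {"tx": -60}
    - {"tx": -60}

```text
invalid input
```

```bash
cat > st.py <<'E'
from h import *
from scipy.spatial.transform import Rotation as Ro
s=telemetry.state();q=s['tool_rot'];R=Ro.from_quat(np.r_[q[1:],q[0]]).as_matrix()
print(s['clock'],'p',s['eef_pos'].round(4),'q',s['joint_positions'].round(2),'op',round(s['opening'],3),s['grasp_force'],'F',s['force'].round(1))
print(R.round(3),'tilt',np.degrees(np.arccos(-R[2,2])).round(1))
E
python3 st.py
```

```text
0.1 p [0.2443 0.5749 0.2049] q [-1.21  0.42 -0.01  1.61  0.    1.11 -0.05] op 1.004 0.0 F [ 0.4  0.  -0.5]
[[-0.92   0.391 -0.   ]
 [ 0.391  0.92  -0.001]
 [-0.    -0.001 -1.   ]] tilt 0.1
```

Request:
carry_out:
  increments:
    - {"tx": 0, "ty": 0, "tz": -60, "spin": 10.4, "jaw": 0}
    - {"tx": 0, "ty": 0, "tz": -60, "spin": 10.4, "jaw": 0}
    - {"tx": 0, "ty": 0, "tz": -60, "spin": 10.4, "jaw": 0}
    - {"tx": 0, "ty": 0, "tz": -60, "spin": 10.4, "jaw": 0}
    - {"tx": 0, "ty": 0, "tz": -60, "spin": 10.4, "jaw": 0}

```text
clock: 0.72
eef_pos: [0.2443, 0.5748, 0.5073]
tool_rot: [0.0, 0.611, 0.791, -0.0]
force: [0.5, 0.0, 0.7]
opening: 0.505
grasp_force: 0.0
```

Request:
carry_out:
  increments:
    - {"tx": -60, "ty": 0, "tz": 0, "spin": 0, "jaw": 0}
    - {"tx": -60, "ty": 0, "tz": 0, "spin": 0, "jaw": 0}
    - {"tx": -60, "ty": 0, "tz": 0, "spin": 0, "jaw": 0}
    - {"tx": -60, "ty": 0, "tz": 0, "spin": 0, "jaw": 0}
    - {"tx": -60, "ty": 0, "tz": 0, "spin": 0, "jaw": 0}

```text
clock: 1.35
eef_pos: [0.3221, 0.2833, 0.5052]
tool_rot: [-0.0, 0.609, 0.793, -0.0]
force: [1.8, 0.0, 0.8]
opening: 0.008
grasp_force: 0.0
```

```bash
python3 st.py
```

```text
1.35 p [0.3221 0.2833 0.5052] q [-1.12 -0.09  0.29  1.55  0.03  1.68 -0.56] op 0.008 0.0 F [1.8 0.  0.8]
[[-0.258  0.966 -0.   ]
 [ 0.966  0.258 -0.   ]
 [ 0.    -0.    -1.   ]] tilt 0.0
```

Request:
carry_out:
  increments:
    - {"tx": -55, "ty": 0, "tz": 0, "spin": 0, "jaw": 0}
    - {"tx": -55, "ty": 0, "tz": 0, "spin": 0, "jaw": 0}
    - {"tx": -55, "ty": 0, "tz": 0, "spin": 0, "jaw": 0}
    - {"tx": -55, "ty": 0, "tz": 0, "spin": 0, "jaw": 0}
    - {"tx": -55, "ty": 0, "tz": 0, "spin": 0, "jaw": 0}

```text
clock: 1.98
eef_pos: [0.393, 0.0178, 0.5054]
tool_rot: [-0.0, 0.609, 0.793, 0.0]
force: [-0.1, 0.1, 0.9]
opening: 0.006
grasp_force: 0.0
```

Request:
carry_out:
  increments:
    - {"tx": -49, "ty": -36, "tz": 0, "spin": 0, "jaw": 0}
    - {"tx": -49, "ty": -36, "tz": 0, "spin": 0, "jaw": 0}
    - {"tx": -49, "ty": -36, "tz": 0, "spin": 0, "jaw": 0}
    - {"tx": -49, "ty": -36, "tz": 0, "spin": 0, "jaw": 0}
    - {"tx": -49, "ty": -36, "tz": 0, "spin": 0, "jaw": 0}

```text
clock: 2.6
eef_pos: [0.2839, -0.2593, 0.5053]
tool_rot: [0.0, 0.609, 0.793, -0.0]
force: [1.0, 0.3, 0.0]
opening: 0.002
grasp_force: 0.0
```

Request:
carry_out:
  increments:
    - {"tx": -49, "ty": -36, "tz": 0, "spin": 0, "jaw": 0}
    - {"tx": -49, "ty": -36, "tz": 0, "spin": 0, "jaw": 0}
    - {"tx": -49, "ty": -36, "tz": 0, "spin": 0, "jaw": 0}
    - {"tx": -49, "ty": -36, "tz": -20, "spin": 0, "jaw": 0}
    - {"tx": -49, "ty": -36, "tz": -20, "spin": 0, "jaw": 0}

```text
clock: 3.22
eef_pos: [0.1494, -0.469, 0.5427]
tool_rot: [0.028, 0.608, 0.793, -0.017]
force: [-0.2, -1.3, -0.5]
opening: 0.002
grasp_force: 0.0
```

```bash
python3 st.py
```

```text
3.225 p [ 0.1494 -0.469   0.5427] q [-0.52 -0.39  1.25  1.4   0.41  1.78  1.09] op 0.002 0.0 F [-0.2 -1.3 -0.5]
[[-0.259  0.966  0.023]
 [ 0.964  0.26  -0.062]
 [-0.066  0.006 -0.998]] tilt 3.8
```

Request:
carry_out:
  increments:
    - {"tx": 0, "ty": 0, "tz": -60, "spin": 0, "jaw": 0}
    - {"tx": 0, "ty": 0, "tz": -60, "spin": 0, "jaw": 0}
    - {"tx": 0, "ty": 0, "tz": -60, "spin": 0, "jaw": 0}
    - {"tx": 0, "ty": 0, "tz": -60, "spin": 0, "jaw": 0}

```text
clock: 3.72
eef_pos: [0.128, -0.4282, 0.6935]
tool_rot: [0.049, 0.611, 0.79, -0.024]
force: [-0.6, 0.9, 0.5]
opening: 0.007
grasp_force: 0.0
```

```bash
python3 st.py
```

```text
3.725 p [ 0.128  -0.4282  0.6935] q [-0.27 -0.15  1.25  1.07  0.17  2.    1.32] op 0.007 0.0 F [-0.6  0.9  0.5]
[[-0.249  0.967  0.048]
 [ 0.963  0.252 -0.098]
 [-0.107  0.022 -0.994]] tilt 6.3
```

Request:
carry_out:
  increments:
    - {"tx": -20, "ty": 0, "tz": -58, "spin": 0, "jaw": 0}
    - {"tx": -20, "ty": 0, "tz": -58, "spin": 0, "jaw": 0}
    - {"tx": -20, "ty": 0, "tz": -58, "spin": 0, "jaw": 0}
    - {"tx": -20, "ty": 0, "tz": -58, "spin": 0, "jaw": 0}
    - {"tx": -20, "ty": 0, "tz": -58, "spin": 0, "jaw": 0}

```text
clock: 4.35
eef_pos: [0.1289, -0.4527, 0.7966]
tool_rot: [0.136, 0.607, 0.778, -0.087]
force: [-0.3, -0.6, -0.1]
opening: 0.003
grasp_force: 0.0
```

```bash
python3 st.py
```

```text
4.35 p [ 0.1289 -0.4527  0.7966] q [ 0.12  0.06  1.25  0.8  -0.1   2.    1.55] op 0.003 0.0 F [-0.3 -0.6 -0.1]
[[-0.226  0.968  0.106]
 [ 0.921  0.248 -0.3  ]
 [-0.317  0.03  -0.948]] tilt 18.5
```

Request:
carry_out:
  increments:
    - {"tx": -30, "ty": 0, "tz": -52, "spin": 0, "jaw": 0}
    - {"tx": -30, "ty": 0, "tz": -52, "spin": 0, "jaw": 0}
    - {"tx": -30, "ty": 0, "tz": -52, "spin": 0, "jaw": 0}
    - {"tx": -30, "ty": 0, "tz": -52, "spin": 0, "jaw": 0}

```text
clock: 4.85
eef_pos: [0.1329, -0.4699, 0.8409]
tool_rot: [0.174, 0.6, 0.771, -0.119]
force: [0.4, -0.3, -0.3]
opening: 0.002
grasp_force: 0.0
```

```bash
python3 st.py
```

```text
4.85 p [ 0.1329 -0.4699  0.8409] q [ 0.7   0.09  0.67  0.64 -0.1   2.    1.54] op 0.002 0.0 F [ 0.4 -0.3 -0.3]
[[-0.218  0.968  0.126]
 [ 0.885  0.251 -0.392]
 [-0.411  0.026 -0.911]] tilt 24.3
```

Request:
carry_out:
  increments:
    - {"tx": -32, "ty": 0, "tz": -52, "spin": 0, "jaw": 0}
    - {"tx": -32, "ty": 0, "tz": -52, "spin": 0, "jaw": 0}
    - {"tx": -32, "ty": 0, "tz": -52, "spin": 0, "jaw": 0}
    - {"tx": -32, "ty": 0, "tz": -52, "spin": 0, "jaw": 0}

```text
clock: 5.35
eef_pos: [0.1268, -0.4699, 0.9221]
tool_rot: [0.248, 0.586, 0.752, -0.172]
force: [1.1, -0.3, -0.3]
opening: 0.007
grasp_force: 0.0
```

```bash
python3 st.py
```

```text
5.35 p [ 0.1268 -0.4699  0.9221] q [ 0.93  0.12  0.47  0.42 -0.13  2.    1.54] op 0.007 0.0 F [ 1.1 -0.3 -0.3]
[[-0.189  0.967  0.171]
 [ 0.796  0.253 -0.55 ]
 [-0.575  0.032 -0.817]] tilt 35.2
```

Request:
carry_out:
  increments:
    - {"tx": -38, "ty": 0, "tz": -48, "spin": 0, "jaw": 0}
    - {"tx": -34, "ty": 0, "tz": -43, "spin": 0, "jaw": 0}

```text
clock: 5.6
eef_pos: [0.1228, -0.4653, 0.9577]
tool_rot: [0.281, 0.578, 0.741, -0.197]
force: [-0.0, -0.4, -0.8]
opening: 0.002
grasp_force: 0.0
```

```bash
python3 st.py; python3 - <<'E'
import pickle,cv2
from h import *
a,b=pickle.load(open('c0.pkl','rb'))
# green key visible pixels in top view
im=b['color'];x=cv2.cvtColor(im,cv2.COLOR_RGB2HSV)[225:262,330:352].astype(int)
m=(x[...,0]>45)&(x[...,0]<80)&(x[...,1]>110)&(x[...,2]>50)
ys,xs=np.nonzero(m);print(len(ys),xs.min()+330,xs.max()+330,ys.min()+225,ys.max()+225)
mid=np.array([.50933,-.07624,0]);X=np.array([.26493,-.96427,0]);Y=np.array([.96427,.26493,0])
for off in(52,55,58,62):
    k=mid+.008*X+off*1e-3*Y;k[2]=.044
    sl=-X*np.cos(.698)-np.array([0,0,np.sin(.698)])
    pts=np.array([k+.015*(np.cos(t)*sl+np.sin(t)*Y) for t in np.linspace(0,6.28,60)])
    p=proj(b,pts);print(off,k.round(4),p.min(0).round(1),p.max(0).round(1))
E
```

```text
5.6 p [ 0.1228 -0.4653  0.9577] q [ 0.99  0.14  0.46  0.31 -0.17  2.    1.54] op 0.002 0.0 F [-0.  -0.4 -0.8]
[[-0.174  0.966  0.19 ]
 [ 0.745  0.255 -0.616]
 [-0.644  0.034 -0.764]] tilt 40.2
26 339 343 239 247
52 [ 0.5616 -0.0702  0.044 ] [339. 238.] [349.3 250.2]
55 [ 0.5645 -0.0694  0.044 ] [338.7 236.8] [348.9 249. ]
58 [ 0.5674 -0.0686  0.044 ] [338.4 235.6] [348.6 247.8]
62 [ 0.5712 -0.0675  0.044 ] [338.  234.1] [348.2 246.3]
```

```bash
cat > go.py <<'E'
# usage: go.py x y z [x y z ...]: tool-frame deltas (mm) for successive legs
import sys
from h import *
from scipy.spatial.transform import Rotation as Ro
s=telemetry.state();q=s['tool_rot'];R=Ro.from_quat(np.r_[q[1:],q[0]]).as_matrix()
P=np.array(sys.argv[1:],float).reshape(-1,3);p=s['eef_pos']
print(s['clock'],'p',p.round(4),'z',R[:,2].round(3),'x',R[:,0].round(3),'q',s['joint_positions'].round(2),'F',s['force'].round(1))
for t in P:
    d=R.T@(t-p)*1000;print(t,'d',d.round(1),'rows@60',np.ceil(np.linalg.norm(d)/60));p=t
E
python3 go.py .42 -.35 .75 .55 .05 .4 .554 -.032 .09
```

```text
5.6 p [ 0.1228 -0.4653  0.9577] z [ 0.19  -0.616 -0.764] x [-0.174  0.745 -0.644] q [ 0.99  0.14  0.46  0.31 -0.17  2.    1.54] F [-0.  -0.4 -0.8]
[ 0.42 -0.35  0.75] d [167.9 309.5 144. ] rows@60 7.0
[0.55 0.05 0.4 ] d [500.7 215.8  45.6] rows@60 10.0
[ 0.554 -0.032  0.09 ] d [137.9 -27.6 288.2] rows@60 6.0
```

Request:
carry_out:
  increments:
    - {"tx": 24, "ty": 44, "tz": 21, "spin": 0, "jaw": 0}
    - {"tx": 24, "ty": 44, "tz": 21, "spin": 0, "jaw": 0}
    - {"tx": 24, "ty": 44, "tz": 21, "spin": 0, "jaw": 0}
    - {"tx": 24, "ty": 44, "tz": 21, "spin": 0, "jaw": 0}
    - {"tx": 24, "ty": 44, "tz": 21, "spin": 0, "jaw": 0}

```text
clock: 6.22
eef_pos: [0.294, -0.3996, 0.8432]
tool_rot: [0.282, 0.584, 0.737, -0.19]
force: [0.5, -1.4, 0.1]
opening: 0.007
grasp_force: 0.0
```

```bash
python3 go.py .42 -.35 .75 .55 .05 .4 .554 -.032 .09
```

```text
6.225 p [ 0.294  -0.3996  0.8432] z [ 0.195 -0.61  -0.768] x [-0.158  0.754 -0.638] q [ 0.41 -0.11  0.15  0.95  0.44  1.71  0.99] F [ 0.5 -1.4  0.1]
[ 0.42 -0.35  0.75] d [ 76.9 129.5  65.9] rows@60 3.0
[0.55 0.05 0.4 ] d [504.2 206.6  50.3] rows@60 10.0
[ 0.554 -0.032  0.09 ] d [135.4 -31.8 289. ] rows@60 6.0
```

Request:
carry_out:
  increments:
    - {"tx": 25, "ty": 43, "tz": 22, "spin": 0, "jaw": 0}
    - {"tx": 25, "ty": 43, "tz": 22, "spin": 0, "jaw": 0}
    - {"tx": 53, "ty": 25, "tz": 7, "spin": 0, "jaw": 0}
    - {"tx": 53, "ty": 25, "tz": 7, "spin": 0, "jaw": 0}
    - {"tx": 53, "ty": 25, "tz": 7, "spin": 0, "jaw": 0}

```text
clock: 6.85
eef_pos: [0.4284, -0.2422, 0.6676]
tool_rot: [0.282, 0.585, 0.737, -0.19]
force: [1.5, -0.7, -0.3]
opening: 0.008
grasp_force: 0.0
```

Request:
carry_out:
  increments:
    - {"tx": 53, "ty": 25, "tz": 7, "spin": 0, "jaw": 0}
    - {"tx": 53, "ty": 25, "tz": 7, "spin": 0, "jaw": 0}
    - {"tx": 53, "ty": 25, "tz": 7, "spin": 0, "jaw": 0}
    - {"tx": 53, "ty": 25, "tz": 7, "spin": 0, "jaw": 0}
    - {"tx": 53, "ty": 25, "tz": 7, "spin": 0, "jaw": 0}

```text
clock: 7.48
eef_pos: [0.5146, -0.0334, 0.4781]
tool_rot: [0.282, 0.585, 0.736, -0.19]
force: [0.0, -0.4, -0.1]
opening: 0.005
grasp_force: 0.0
```

```bash
python3 go.py .55 .05 .4 .554 -.032 .09
```

```text
7.475 p [ 0.5146 -0.0334  0.4781] z [ 0.193 -0.61  -0.769] x [-0.157  0.754 -0.638] q [ 0.05  0.04 -0.49  1.65  0.71  1.57 -0.26] F [ 0.  -0.4 -0.1]
[0.55 0.05 0.4 ] d [107.2  50.7  16.1] rows@60 2.0
[ 0.554 -0.032  0.09 ] d [135.2 -31.7 289.1] rows@60 6.0
```

Request:
carry_out:
  increments:
    - {"tx": 60, "ty": 4, "tz": 10, "spin": 0, "jaw": 0}
    - {"tx": 60, "ty": 5, "tz": 10, "spin": 0, "jaw": 0}
    - {"tx": 60, "ty": 5, "tz": 10, "spin": 0, "jaw": 0}
    - {"tx": 55, "ty": 5, "tz": 25, "spin": 0, "jaw": 0}
    - {"tx": 0, "ty": 0, "tz": 60, "spin": 0, "jaw": 0}

```text
clock: 8.1
eef_pos: [0.5177, 0.081, 0.2394]
tool_rot: [0.281, 0.582, 0.739, -0.189]
force: [1.7, -0.8, -0.7]
opening: 0.005
grasp_force: 0.0
```

Request:
carry_out:
  increments:
    - {"tx": 0, "ty": 0, "tz": 60, "spin": 0, "jaw": 0}
    - {"tx": 0, "ty": 0, "tz": 60, "spin": 0, "jaw": 0}
    - {"tx": 0, "ty": 0, "tz": 50, "spin": 0, "jaw": 0}
    - {"tx": 0, "ty": 0, "tz": 0, "spin": 0, "jaw": 0}

```text
clock: 8.6
eef_pos: [0.5496, -0.0293, 0.1089]
tool_rot: [0.281, 0.585, 0.736, -0.192]
force: [0.0, 1.5, 0.7]
opening: 0.006
grasp_force: 0.0
```

```bash
python3 go.py .554 -.032 .09 .5645 -.0694 .044; python3 -c "
from h import *
import pickle
a=shot('scene');b=shot('top');pickle.dump((a,b),open('c1.pkl','wb'))
i=np.vstack([cv2.resize(b['color'][180:280,290:450],(800,500),interpolation=2)])
p=telemetry.state()['eef_pos'];print((proj(b,p)-[290,180])*5,proj(a,p))
cv2.imwrite('pics/t1.png',i[...,::-1])"
```

```text
8.6 p [ 0.5496 -0.0293  0.1089] z [ 0.188 -0.612 -0.769] x [-0.158  0.754 -0.638] q [-0.03  0.51 -0.46  2.    1.05  1.14 -0.92] F [0.  1.5 0.7]
[ 0.554 -0.032  0.09 ] d [ 9.3  2.8 17. ] rows@60 1.0
[ 0.5645 -0.0694  0.044 ] d [-0.5 -0.9 60.2] rows@60 2.0
[[188.93027851 318.55713218]] [[331.2792473  239.73573862]]
```

View pics/t1.png

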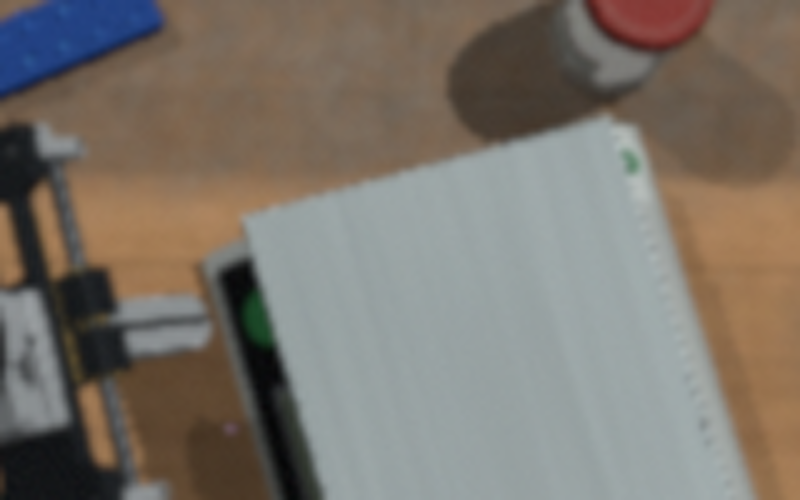

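The fingertip is at about (210,320) in the crop and the visible green key is centred on row 320. The key therefore sits about 52 mm along the panel, so I shift −4 mm in tool y and advance along its axis.

Request:
carry_out:
  increments:
    - {"tx": 0, "ty": -4, "tz": 25, "spin": 0, "jaw": 0}
    - {"tx": 0, "ty": 0, "tz": 20, "spin": 0, "jaw": 0}
    - {"tx": 0, "ty": 0, "tz": 8, "spin": 0, "jaw": 0}
    - {"tx": 0, "ty": 0, "tz": 0, "spin": 0, "jaw": 0}

```text
clock: 9.2
eef_pos: [0.5575, -0.0596, 0.0704]
tool_rot: [0.282, 0.585, 0.737, -0.19]
force: [0.9, 0.3, 0.3]
opening: 0.006
grasp_force: 0.0
```

```bash
python3 go.py .5616 -.0702 .044;
```

```text
9.2 p [ 0.5575 -0.0596  0.0704] z [ 0.193 -0.609 -0.769] x [-0.157  0.754 -0.637] q [-0.    0.57 -0.42  2.02  1.14  1.06 -0.97] F [0.9 0.3 0.3]
[ 0.5616 -0.0702  0.044 ] d [ 8.2  0.1 27.6] rows@60 1.0
```

Request:
carry_out:
  increments:
    - {"tx": 8, "ty": 0, "tz": 10, "spin": 0, "jaw": 0}
    - {"tx": 0, "ty": 0, "tz": 10, "spin": 0, "jaw": 0}
    - {"tx": 0, "ty": 0, "tz": 0, "spin": 0, "jaw": 0}

```text
clock: 9.57
eef_pos: [0.5597, -0.0665, 0.0493]
tool_rot: [0.282, 0.585, 0.737, -0.19]
force: [-0.7, 0.1, 0.6]
opening: 0.008
grasp_force: 0.0
```

```bash
python3 go.py .5616 -.0702 .044;
```

```text
9.575 p [ 0.5597 -0.0665  0.0493] z [ 0.192 -0.61  -0.769] x [-0.157  0.754 -0.638] q [-0.    0.61 -0.4   2.02  1.17  1.04 -1.01] F [-0.7  0.1  0.6]
[ 0.5616 -0.0702  0.044 ] d [0.2 0.6 6.7] rows@60 1.0
```

Request:
carry_out:
  increments:
    - {"tx": 0, "ty": 0, "tz": 5, "spin": 0, "jaw": 0}
    - {"tx": 0, "ty": 0, "tz": 4, "spin": 0, "jaw": 0}

```text
clock: 9.82
eef_pos: [0.5619, -0.0716, 0.043]
tool_rot: [0.282, 0.585, 0.736, -0.19]
force: [-1.3, 0.0, 1.2]
opening: 0.0
grasp_force: 1.0
```

Request:
carry_out:
  increments:
    - {"tx": 0, "ty": 0, "tz": 2, "spin": 0, "jaw": 0}
    - {"tx": 0, "ty": 0, "tz": 0, "spin": 0, "jaw": 0}

```text
clock: 10.07
eef_pos: [0.5622, -0.0727, 0.0416]
tool_rot: [0.282, 0.585, 0.737, -0.19]
force: [-1.2, 0.1, 3.0]
opening: 0.007
grasp_force: 1.4
```

```bash
python3 go.py .5616 -.0702 .044;
```

```text
10.075 p [ 0.5622 -0.0727  0.0416] z [ 0.193 -0.61  -0.769] x [-0.157  0.754 -0.638] q [ 0.    0.63 -0.39  2.02  1.19  1.03 -1.02] F [-1.2  0.1  3. ]
[ 0.5616 -0.0702  0.044 ] d [ 0.4  0.1 -3.5] rows@60 1.0
```

Request:
carry_out:
  increments:
    - {"tx": 0, "ty": 0, "tz": 3, "spin": 0, "jaw": 0}
    - {"tx": 0, "ty": 0, "tz": 0, "spin": 0, "jaw": 0}

```text
clock: 10.32
eef_pos: [0.5628, -0.0742, 0.0395]
tool_rot: [0.282, 0.585, 0.737, -0.19]
force: [-5.5, 3.5, 10.2]
opening: 0.004
grasp_force: 5.6
```

Request:
carry_out:
  increments:
    - {"tx": 0, "ty": 0, "tz": 2, "spin": 0, "jaw": 0}
    - {"tx": 0, "ty": 0, "tz": 0, "spin": 0, "jaw": 0}

```text
clock: 10.58
eef_pos: [0.563, -0.0744, 0.039]
tool_rot: [0.283, 0.584, 0.737, -0.19]
force: [-18.4, 14.7, 34.2]
opening: 0.007
grasp_force: 19.3
```

Request:
carry_out:
  increments:
    - {"tx": 0, "ty": 0, "tz": 1, "spin": 0, "jaw": 0}
    - {"tx": 0, "ty": 0, "tz": 0, "spin": 0, "jaw": 0}

```text
clock: 10.82
eef_pos: [0.5632, -0.0746, 0.0387]
tool_rot: [0.283, 0.584, 0.737, -0.19]
force: [-24.3, 20.1, 46.3]
opening: 0.003
grasp_force: 26.1
```

```bash
python3 go.py .5616 -.0702 .044;
```

```text
10.825 p [ 0.5632 -0.0746  0.0387] z [ 0.195 -0.61  -0.768] x [-0.157  0.753 -0.638] q [ 0.    0.63 -0.39  2.02  1.2   1.02 -1.02] F [-24.3  20.1  46.3]
[ 0.5616 -0.0702  0.044 ] d [ 0.2 -0.2 -7. ] rows@60 1.0
```

Request:
carry_out:
  increments:
    - {"tx": 0, "ty": 0, "tz": -10, "spin": 0, "jaw": 0}
    - {"tx": 0, "ty": 0, "tz": -25, "spin": 0, "jaw": 0}
    - {"tx": 0, "ty": 0, "tz": -55, "spin": 0, "jaw": 0}
    - {"tx": 0, "ty": 0, "tz": -60, "spin": 0, "jaw": 0}
    - {"tx": 0, "ty": 0, "tz": -60, "spin": 0, "jaw": 0}

```text
clock: 11.45
eef_pos: [0.522, 0.0527, 0.1997]
tool_rot: [0.282, 0.585, 0.737, -0.19]
force: [0.6, 0.1, -1.2]
opening: 0.007
grasp_force: 0.0
```

```bash
python3 go.py .5 .15 .35 .3 .42 .5 -.08 .45 .5;
```

```text
11.45 p [0.522  0.0527 0.1997] z [ 0.193 -0.609 -0.769] x [-0.157  0.754 -0.637] q [-0.11  0.39 -0.55  1.93  0.88  1.32 -0.86] F [ 0.6  0.1 -1.2]
[0.5  0.15 0.35] d [ -18.9    9.9 -179.2] rows@60 4.0
[0.3  0.42 0.5 ] d [ 139.5 -120.3 -318.5] rows@60 7.0
[-0.08  0.45  0.5 ] d [  82.4 -360.7  -91.7] rows@60 7.0
```

Request:
carry_out:
  increments:
    - {"tx": -6, "ty": 3, "tz": -60, "spin": 0, "jaw": 0}
    - {"tx": -6, "ty": 3, "tz": -60, "spin": 0, "jaw": 0}
    - {"tx": -6, "ty": 3, "tz": -60, "spin": 0, "jaw": 0}
    - {"tx": 20, "ty": -17, "tz": -46, "spin": 0, "jaw": 0}
    - {"tx": 20, "ty": -17, "tz": -46, "spin": 0, "jaw": 0}

```text
clock: 12.08
eef_pos: [0.4416, 0.2289, 0.393]
tool_rot: [0.282, 0.585, 0.736, -0.19]
force: [0.1, -0.2, 0.1]
opening: 0.005
grasp_force: 0.0
```

Request:
carry_out:
  increments:
    - {"tx": 20, "ty": -17, "tz": -46, "spin": 0, "jaw": 0}
    - {"tx": 20, "ty": -17, "tz": -46, "spin": 0, "jaw": 0}
    - {"tx": 20, "ty": -17, "tz": -46, "spin": 0, "jaw": 0}
    - {"tx": 20, "ty": -17, "tz": -46, "spin": 0, "jaw": 0}
    - {"tx": 20, "ty": -17, "tz": -46, "spin": 0, "jaw": 0}

```text
clock: 12.7
eef_pos: [0.3565, 0.3522, 0.451]
tool_rot: [0.282, 0.582, 0.735, -0.205]
force: [0.7, -0.4, -0.4]
opening: 0.003
grasp_force: 0.0
```

```bash
python3 go.py .3 .42 .5 -.08 .45 .5;
```

```text
12.7 p [0.3565 0.3522 0.451 ] z [ 0.176 -0.629 -0.758] x [-0.164  0.74  -0.652] q [-1.03  0.35 -0.15  1.35  0.51  2.   -0.86] F [ 0.7 -0.4 -0.4]
[0.3  0.42 0.5 ] d [ 27.5 -37.3 -89.7] rows@60 2.0
[-0.08  0.45  0.5 ] d [  84.5 -361.7  -85.8] rows@60 7.0
```

Request:
carry_out:
  increments:
    - {"tx": 16, "ty": -57, "tz": -12, "spin": 0, "jaw": 0}
    - {"tx": 16, "ty": -57, "tz": -12, "spin": 0, "jaw": 0}
    - {"tx": 16, "ty": -57, "tz": -12, "spin": 0, "jaw": 0}
    - {"tx": 16, "ty": -57, "tz": -12, "spin": 0, "jaw": 0}
    - {"tx": 16, "ty": -57, "tz": -12, "spin": 0, "jaw": 0}

```text
clock: 13.32
eef_pos: [0.1845, 0.3731, 0.4389]
tool_rot: [0.286, 0.579, 0.734, -0.21]
force: [0.1, 0.6, -0.2]
opening: 0.006
grasp_force: 0.0
```

```bash
python3 go.py  -.08 .45 .5;
```

```text
13.325 p [0.1845 0.3731 0.4389] z [ 0.178 -0.64  -0.748] x [-0.166  0.73  -0.663] q [-1.85  0.31  0.58  1.49  0.24  2.   -0.98] F [ 0.1  0.6 -0.2]
[-0.08  0.45  0.5 ] d [  59.4 -236.6 -141.9] rows@60 5.0
```

Request:
carry_out:
  increments:
    - {"tx": 14, "ty": -54, "tz": -26, "spin": 0, "jaw": 0}
    - {"tx": 14, "ty": -54, "tz": -26, "spin": 0, "jaw": 0}
    - {"tx": 14, "ty": -54, "tz": -26, "spin": 0, "jaw": 0}
    - {"tx": 14, "ty": -54, "tz": -26, "spin": 0, "jaw": 0}
    - {"tx": 14, "ty": -54, "tz": -26, "spin": 0, "jaw": 0}

```text
clock: 13.95
eef_pos: [0.0154, 0.3982, 0.3954]
tool_rot: [0.287, 0.571, 0.74, -0.212]
force: [0.5, 0.7, -1.9]
opening: 0.006
grasp_force: 0.0
```

```bash
python3 go.py  -.1 .45 .8;
```

```text
13.95 p [0.0154 0.3982 0.3954] z [ 0.182 -0.64  -0.746] x [-0.183  0.723 -0.666] q [-2.42  0.49  1.04  1.53 -0.06  2.   -1.04] F [ 0.5  0.7 -1.9]
[-0.1   0.45  0.8 ] d [-210.6  -92.4 -356.1] rows@60 8.0
```

Request:
carry_out:
  increments:
    - {"tx": -36, "ty": -16, "tz": -46, "spin": 0, "jaw": 0}
    - {"tx": -36, "ty": -16, "tz": -46, "spin": 0, "jaw": 0}
    - {"tx": -34, "ty": -12, "tz": -49, "spin": 0, "jaw": 0}
    - {"tx": -30, "ty": -12, "tz": -52, "spin": 0, "jaw": 0}
    - {"tx": -28, "ty": -12, "tz": -53, "spin": 0, "jaw": 0}

```text
clock: 14.58
eef_pos: [-0.0013, 0.3703, 0.4775]
tool_rot: [0.237, 0.577, 0.773, -0.117]
force: [-0.4, 0.1, -0.1]
opening: 0.005
grasp_force: 0.0
```

```bash
python3 go.py  -.1 .45 .8;
```

```text
14.575 p [-0.0013  0.3703  0.4775] z [ 0.232 -0.454 -0.86 ] x [-0.222  0.836 -0.502] q [-2.8   0.24  1.25  1.53  0.05  2.   -1.2 ] F [-0.4  0.1 -0.1]
[-0.1   0.45  0.8 ] d [ -73.2  -38.8 -336.5] rows@60 6.0
```

Request:
carry_out:
  increments:
    - {"tx": -14, "ty": -14, "tz": -58, "spin": 0, "jaw": 0}
    - {"tx": -12, "ty": -14, "tz": -58, "spin": 0, "jaw": 0}
    - {"tx": -10, "ty": -12, "tz": -59, "spin": 0, "jaw": 0}
    - {"tx": -8, "ty": -10, "tz": -60, "spin": 0, "jaw": 0}

```text
clock: 15.08
eef_pos: [-0.047, 0.4253, 0.5256]
tool_rot: [0.192, 0.577, 0.792, -0.048]
force: [0.2, -0.3, 1.1]
opening: 0.003
grasp_force: 0.0
```

```bash
python3 go.py  -.1 .45 .8;
```

```text
15.075 p [-0.047   0.4253  0.5256] z [ 0.249 -0.299 -0.921] x [-0.26   0.896 -0.361] q [-2.81  0.28  1.25  1.35 -0.01  2.   -1.22] F [ 0.2 -0.3  1.1]
[-0.1   0.45  0.8 ] d [ -63.1   -1.4 -273.4] rows@60 5.0
```

Request:
carry_out:
  increments:
    - {"tx": -10, "ty": -25, "tz": -55, "spin": 0, "jaw": 0}
    - {"tx": -10, "ty": -25, "tz": -55, "spin": 0, "jaw": 0}
    - {"tx": -8, "ty": -25, "tz": -55, "spin": 0, "jaw": 0}

```text
clock: 15.45
eef_pos: [-0.1179, 0.434, 0.5578]
tool_rot: [0.15, 0.577, 0.803, -0.003]
force: [-0.6, 0.9, -0.2]
opening: 0.01
grasp_force: 0.0
```

```bash
python3 go.py  -.1 .45 .8;
```

```text
15.45 p [-0.1179  0.434   0.5578] z [ 0.237 -0.178 -0.955] x [-0.29   0.925 -0.244] q [-2.81  0.2   1.02  1.26  0.03  2.   -1.45] F [-0.6  0.9 -0.2]
[-0.1   0.45  0.8 ] d [ -49.6   62.7 -229.9] rows@60 5.0
```

Request:
carry_out:
  increments:
    - {"tx": -25, "ty": -45, "tz": -30, "spin": 0, "jaw": 0}
    - {"tx": -25, "ty": -45, "tz": -30, "spin": 0, "jaw": 0}
    - {"tx": -22, "ty": -40, "tz": -40, "spin": 0, "jaw": 0}

```text
clock: 15.82
eef_pos: [-0.234, 0.3457, 0.5692]
tool_rot: [0.112, 0.577, 0.809, 0.013]
force: [0.8, 0.4, -0.4]
opening: 0.006
grasp_force: 0.0
```

```bash
python3 go.py  -.3 .35 .8;
```

```text
15.825 p [-0.234   0.3457  0.5692] z [ 0.196 -0.108 -0.975] x [-0.309  0.936 -0.166] q [-2.81  0.04  0.55  1.31  0.06  2.   -1.91] F [ 0.8  0.4 -0.4]
[-0.3   0.35  0.8 ] d [ -13.9  -25.4 -238.3] rows@60 5.0
```

Request:
carry_out:
  increments:
    - {"tx": -6, "ty": -30, "tz": -54, "spin": 0, "jaw": 0}
    - {"tx": -6, "ty": -30, "tz": -54, "spin": 0, "jaw": 0}
    - {"tx": -6, "ty": -30, "tz": -54, "spin": 0, "jaw": 0}

```text
clock: 16.2
eef_pos: [-0.3335, 0.3167, 0.6113]
tool_rot: [0.052, 0.578, 0.814, 0.023]
force: [-0.3, 0.7, -0.4]
opening: 0.005
grasp_force: 0.0
```

```bash
python3 go.py  -.3 .35 .8;
```

```text
16.2 p [-0.3335  0.3167  0.6113] z [ 0.11  -0.023 -0.994] x [-0.325  0.944 -0.058] q [-2.81  0.09  0.38  1.15  0.02  2.   -2.09] F [-0.3  0.7 -0.4]
[-0.3   0.35  0.8 ] d [   9.6   60.7 -184.6] rows@60 4.0
```

Request:
carry_out:
  increments:
    - {"tx": 15, "ty": -45, "tz": -38, "spin": 0, "jaw": 0}
    - {"tx": 15, "ty": -40, "tz": -43, "spin": 0, "jaw": 0}

```text
clock: 16.45
eef_pos: [-0.4236, 0.3155, 0.6282]
tool_rot: [0.018, 0.578, 0.815, 0.024]
force: [-0.2, -0.9, 0.8]
opening: 0.009
grasp_force: 0.0
```

```bash
python3 go.py -.1 .4 .5 .2 .5 .35
```

```text
16.45 p [-0.4236  0.3155  0.6282] z [ 0.057  0.017 -0.998] x [-0.331  0.944 -0.003] q [-2.81  0.22  0.32  0.97 -0.02  2.   -2.17] F [-0.2 -0.9  0.8]
[-0.1  0.4  0.5] d [-26.9 325.1 148. ] rows@60 6.0
[0.2  0.5  0.35] d [ -4.4 306.7 168.7] rows@60 6.0
```

Request:
carry_out:
  increments:
    - {"tx": 0, "ty": 20, "tz": 20, "spin": -10.4, "jaw": 0}
    - {"tx": 0, "ty": 20, "tz": 20, "spin": -10.4, "jaw": 0}
    - {"tx": 0, "ty": 20, "tz": 20, "spin": -10.4, "jaw": 0}
    - {"tx": 0, "ty": 20, "tz": 20, "spin": -10.4, "jaw": 0}
    - {"tx": 0, "ty": 20, "tz": 20, "spin": -10.4, "jaw": 0}

```text
clock: 17.08
eef_pos: [-0.3417, 0.3801, 0.5333]
tool_rot: [0.027, 0.16, 0.987, 0.013]
force: [-1.2, 0.3, 0.1]
opening: 0.007
grasp_force: 0.0
```

```bash
python3 go.py -.1 .45 .45 .25 .45 .4 .62 .19 .12
```

```text
17.075 p [-0.3417  0.3801  0.5333] z [ 0.058  0.017 -0.998] x [-0.948  0.316 -0.049] q [-2.66  0.11  0.3   1.3   0.02  1.77 -1.11] F [-1.2  0.3  0.1]
[-0.1   0.45  0.45] d [-202.8  139.4   98.3] rows@60 5.0
[0.25 0.45 0.4 ] d [-329.2  108.3   70.1] rows@60 6.0
[0.62 0.19 0.12] d [-418.8 -140.1  296.4] rows@60 9.0
```

Request:
carry_out:
  increments:
    - {"tx": -48, "ty": 33, "tz": 20, "spin": 0, "jaw": 0}
    - {"tx": -48, "ty": 33, "tz": 20, "spin": 0, "jaw": 0}
    - {"tx": -48, "ty": 33, "tz": 20, "spin": 0, "jaw": 0}
    - {"tx": -50, "ty": 33, "tz": 15, "spin": 0, "jaw": 0}
    - {"tx": -58, "ty": 18, "tz": 10, "spin": 0, "jaw": 0}

```text
clock: 17.7
eef_pos: [-0.0489, 0.4423, 0.4658]
tool_rot: [0.028, 0.163, 0.986, 0.013]
force: [-0.3, 0.8, -0.9]
opening: 0.007
grasp_force: 0.0
```

Request:
carry_out:
  increments:
    - {"tx": -58, "ty": 18, "tz": 10, "spin": 0, "jaw": 0}
    - {"tx": -58, "ty": 18, "tz": 10, "spin": 0, "jaw": 0}
    - {"tx": -58, "ty": 18, "tz": 10, "spin": 0, "jaw": 0}
    - {"tx": -58, "ty": 18, "tz": 10, "spin": 0, "jaw": 0}
    - {"tx": -58, "ty": 18, "tz": 10, "spin": -10, "jaw": 0}

```text
clock: 18.32
eef_pos: [0.2389, 0.4354, 0.4355]
tool_rot: [0.027, 0.102, 0.994, 0.011]
force: [-1.1, 1.1, -0.2]
opening: 0.006
grasp_force: 0.0
```

```bash
python3 go.py .62 .195 .12
```

```text
18.325 p [0.2389 0.4354 0.4355] z [ 0.055  0.017 -0.998] x [-0.978  0.203 -0.051] q [-2.14  0.    0.99  1.62  0.04  1.49  0.22] F [-1.1  1.1 -0.2]
[0.62  0.195 0.12 ] d [-405.4 -167.2  332.1] rows@60 10.0
```

Request:
carry_out:
  increments:
    - {"tx": -50, "ty": -10, "tz": 20, "spin": -6.8, "jaw": 0}
    - {"tx": -50, "ty": -10, "tz": 20, "spin": -6.8, "jaw": 0}
    - {"tx": -50, "ty": -25, "tz": 25, "spin": 0, "jaw": 0}
    - {"tx": -50, "ty": -25, "tz": 25, "spin": 0, "jaw": 0}
    - {"tx": -50, "ty": -25, "tz": 25, "spin": 0, "jaw": 0}

```text
clock: 18.95
eef_pos: [0.4831, 0.3342, 0.3346]
tool_rot: [0.028, -0.01, 1.0, 0.007]
force: [-0.7, 1.8, 1.3]
opening: 0.005
grasp_force: 0.0
```

```bash
python3 go.py .61 .195 .12
```

```text
18.95 p [0.4831 0.3342 0.3346] z [ 0.055  0.015 -0.998] x [-0.998 -0.02  -0.055] q [-1.5   0.37  1.09  1.61 -0.33  1.31  1.23] F [-0.7  1.8  1.3]
[0.61  0.195 0.12 ] d [-112.1 -144.8  219.1] rows@60 5.0
```

Request:
carry_out:
  increments:
    - {"tx": -25, "ty": -36, "tz": 42, "spin": 0, "jaw": 0}
    - {"tx": -25, "ty": -37, "tz": 42, "spin": 0, "jaw": 0}
    - {"tx": -25, "ty": -37, "tz": 42, "spin": 0, "jaw": 0}
    - {"tx": -25, "ty": -37, "tz": 42, "spin": 0, "jaw": 0}
    - {"tx": 0, "ty": 0, "tz": 20, "spin": 0, "jaw": 0}

```text
clock: 19.58
eef_pos: [0.5954, 0.1886, 0.1493]
tool_rot: [0.027, -0.007, 1.0, 0.006]
force: [-0.7, -0.2, 0.2]
opening: 0.005
grasp_force: 0.0
```

```bash
python3 go.py .602 .190 .06 .602 .19 .009; python3 -c "
from h import *
b=shot('top')
cv2.imwrite('pics/t2.png',cv2.resize(b['color'][200:320,200:360],(800,600),interpolation=2)[...,::-1])
p=telemetry.state()['eef_pos'];print((proj(b,p)-[200,200])*5)
"
```

```text
19.575 p [0.5954 0.1886 0.1493] z [ 0.054  0.013 -0.998] x [-0.998 -0.014 -0.054] q [-1.01  0.61  0.92  1.74 -0.56  1.02  1.68] F [-0.7 -0.2  0.2]
[0.602 0.19  0.06 ] d [-1.7  0.3 89.6] rows@60 2.0
[0.602 0.19  0.009] d [ 2.8 -0.6 50.9] rows@60 1.0
[[165.60228664 106.69636775]]
```

View pics/t2.png

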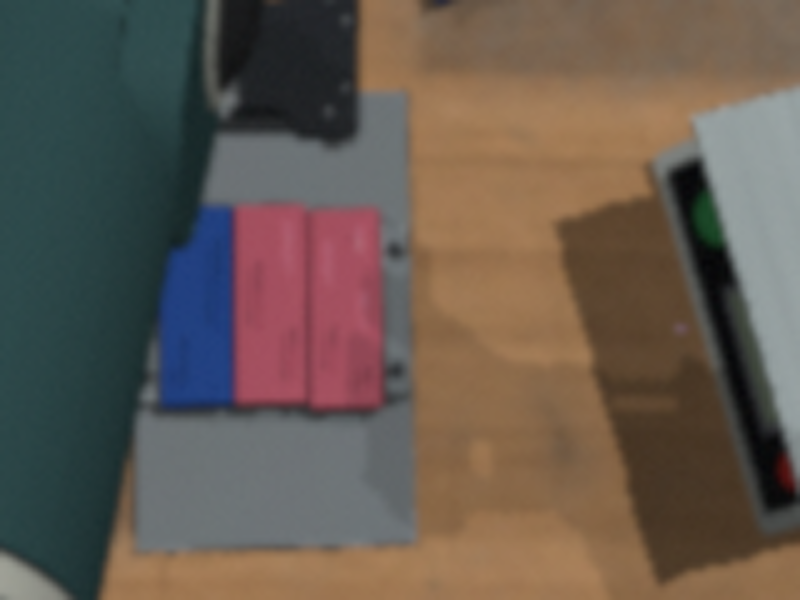

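The bars are undisturbed, with the blue one spanning about (160–235, 205–408). I go down behind its far end.

Request:
carry_out:
  increments:
    - {"tx": 0, "ty": 0, "tz": 55, "spin": 0, "jaw": 0}
    - {"tx": 0, "ty": 0, "tz": 45, "spin": 0, "jaw": 0}
    - {"tx": 0, "ty": 0, "tz": 22, "spin": 0, "jaw": 0}
    - {"tx": 0, "ty": 0, "tz": 8, "spin": 0, "jaw": 0}
    - {"tx": 0, "ty": 0, "tz": 0, "spin": 0, "jaw": 0}

```text
clock: 20.25
eef_pos: [0.6023, 0.1954, 0.0226]
tool_rot: [0.028, -0.01, 1.0, 0.008]
force: [0.1, -0.7, 1.0]
opening: 0.004
grasp_force: 0.0
```

```bash
python3 go.py .602 .1905 .010 .512 .1885 .010
```

```text
20.25 p [0.6023 0.1954 0.0226] z [ 0.056  0.016 -0.998] x [-0.998 -0.02  -0.056] q [-0.91  0.77  0.77  1.79 -0.72  0.82  1.79] F [ 0.1 -0.7  1. ]
[0.602  0.1905 0.01  ] d [ 1.1 -5.  12.5] rows@60 1.0
[0.512  0.1885 0.01  ] d [89.9 -0.1 -5.1] rows@60 2.0
```

Request:
carry_out:
  increments:
    - {"tx": 0, "ty": -5, "tz": 8, "spin": 0, "jaw": 0}
    - {"tx": 1, "ty": 0, "tz": 5, "spin": 0, "jaw": 0}
    - {"tx": 0, "ty": 0, "tz": 0, "spin": 0, "jaw": 0}

```text
clock: 20.62
eef_pos: [0.6015, 0.1901, 0.0084]
tool_rot: [0.027, -0.01, 1.0, 0.007]
force: [-0.1, 0.5, 0.4]
opening: 0.006
grasp_force: 0.0
```

Request:
carry_out:
  increments:
    - {"tx": 12, "ty": 0, "tz": -0.7, "spin": 0, "jaw": 0}
    - {"tx": 10, "ty": 0, "tz": -0.6, "spin": 0, "jaw": 0}
    - {"tx": 10, "ty": 0, "tz": -0.6, "spin": 0, "jaw": 0}
    - {"tx": 10, "ty": 0, "tz": -0.6, "spin": 0, "jaw": 0}

```text
clock: 21.12
eef_pos: [0.5588, 0.1894, 0.0088]
tool_rot: [0.028, -0.01, 1.0, 0.008]
force: [0.2, -0.7, -0.1]
opening: 0.005
grasp_force: 0.1
```

```bash
python3 go.py .512 .1885 .010
```

```text
21.125 p [0.5588 0.1894 0.0088] z [ 0.055  0.016 -0.998] x [-0.998 -0.02  -0.055] q [-0.95  0.73  0.76  1.9  -0.73  0.74  1.81] F [ 0.2 -0.7 -0.1]
[0.512  0.1885 0.01  ] d [46.7  0.  -3.8] rows@60 1.0
```

Request:
carry_out:
  increments:
    - {"tx": 10, "ty": 0, "tz": -0.7, "spin": 0, "jaw": 0}
    - {"tx": 10, "ty": 0, "tz": -0.7, "spin": 0, "jaw": 0}
    - {"tx": 10, "ty": 0, "tz": -0.7, "spin": 0, "jaw": 0}
    - {"tx": 10, "ty": 0, "tz": -0.7, "spin": 0, "jaw": 0}
    - {"tx": 6, "ty": 0, "tz": -0.5, "spin": 0, "jaw": 0}

```text
clock: 21.75
eef_pos: [0.5128, 0.1884, 0.0095]
tool_rot: [0.028, -0.01, 1.0, 0.007]
force: [0.7, 0.4, 0.0]
opening: 0.002
grasp_force: 0.2
```

Request:
carry_out:
  increments:
    - {"tx": -8, "ty": 0, "tz": 0, "spin": 0, "jaw": 0}
    - {"tx": 0, "ty": 0, "tz": -40, "spin": 0, "jaw": 0}
    - {"tx": 0, "ty": 0, "tz": -55, "spin": 0, "jaw": 60}
    - {"tx": 45, "ty": 0, "tz": 0, "spin": 0, "jaw": 60}
    - {"tx": 45, "ty": 0, "tz": 0, "spin": 0, "jaw": 60}

```text
clock: 22.38
eef_pos: [0.4264, 0.1852, 0.1002]
tool_rot: [0.028, -0.01, 1.0, 0.008]
force: [0.4, 0.5, -0.4]
opening: 0.291
grasp_force: 0.0
```

```bash
python3 go.py .438 .187 .08 .438 .187 .010; python3 -c "
from h import *
import pickle
a=shot('scene');b=shot('top');pickle.dump((a,b),open('c2.pkl','wb'))
i=np.vstack([cv2.resize(b['color'][200:320,200:360],(400,300),interpolation=2),cv2.resize(a['color'][210:300,210:330],(400,300),interpolation=2)])
cv2.imwrite('pics/t3.png',i[...,::-1])
"
```

```text
22.375 p [0.4264 0.1852 0.1002] z [ 0.056  0.016 -0.998] x [-0.998 -0.019 -0.057] q [-1.33  0.41  1.02  2.16 -0.5   0.76  1.59] F [ 0.4  0.5 -0.4]
[0.438 0.187 0.08 ] d [-10.5   1.3  20.9] rows@60 1.0
[0.438 0.187 0.01 ] d [ 4.  -1.  69.9] rows@60 2.0
```

View pics/t3.png

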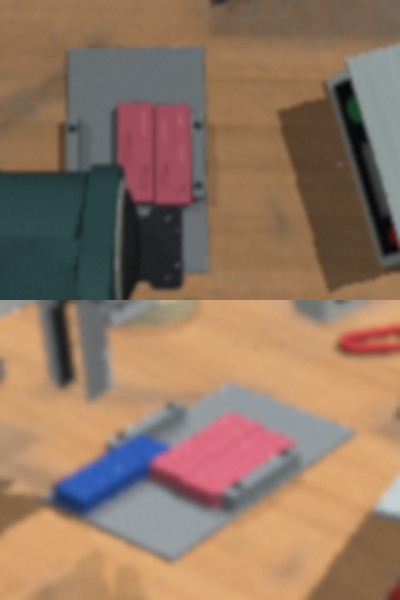

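The blue bar has slid straight out toward the robot, and both pink bars are still in place. Its near half, at scene crop (55–150, 440–510), is clear on both sides.

Request:
carry_out:
  increments:
    - {"tx": -12, "ty": 0, "tz": 30, "spin": 0, "jaw": 60}
    - {"tx": 0, "ty": 0, "tz": 35, "spin": 0, "jaw": 60}
    - {"tx": 0, "ty": 0, "tz": 18, "spin": 0, "jaw": 60}
    - {"tx": 0, "ty": 0, "tz": 0, "spin": 0, "jaw": 60}

```text
clock: 22.98
eef_pos: [0.4436, 0.1861, 0.0169]
tool_rot: [0.027, -0.009, 1.0, 0.007]
force: [0.0, -0.3, 0.2]
opening: 0.635
grasp_force: 0.0
```

```bash
python3 go.py .443 .187 .007
```

```text
22.975 p [0.4436 0.1861 0.0169] z [ 0.054  0.014 -0.998] x [-0.998 -0.019 -0.055] q [-1.12  0.57  0.8   2.16 -0.71  0.62  1.77] F [ 0.  -0.3  0.2]
[0.443 0.187 0.007] d [1.1 0.8 9.9] rows@60 1.0
```

Request:
carry_out:
  increments:
    - {"tx": 1, "ty": 1, "tz": 10, "spin": 0, "jaw": 60}
    - {"tx": 0, "ty": 0, "tz": 0, "spin": 0, "jaw": 60}
    - {"tx": 0, "ty": 0, "tz": 0, "spin": 0, "jaw": 30}
    - {"tx": 0, "ty": 0, "tz": 0, "spin": 0, "jaw": 30}
    - {"tx": 0, "ty": 0, "tz": 0, "spin": 0, "jaw": 30}
  newtons: 30

```text
clock: 23.6
eef_pos: [0.4426, 0.1881, 0.0078]
tool_rot: [0.028, -0.01, 1.0, 0.008]
force: [-1.2, -0.1, 4.1]
opening: 0.38
grasp_force: 30.0
```

Request:
carry_out:
  increments:
    - {"tx": 0, "ty": 0, "tz": 0, "spin": 0, "jaw": 30}
    - {"tx": 0, "ty": 0, "tz": 0, "spin": 0, "jaw": 30}
    - {"tx": 0, "ty": 0, "tz": -10, "spin": 0, "jaw": 30}
    - {"tx": 0, "ty": 0, "tz": -20, "spin": 0, "jaw": 30}
    - {"tx": 0, "ty": 0, "tz": -40, "spin": 0, "jaw": 30}

```text
clock: 24.22
eef_pos: [0.438, 0.1862, 0.078]
tool_rot: [0.027, -0.01, 1.0, 0.007]
force: [-0.2, 0.6, 0.3]
opening: 0.378
grasp_force: 30.0
```

```bash
python3 go.py .443 .187 .20
```

```text
24.225 p [0.438  0.1862 0.078 ] z [ 0.054  0.014 -0.998] x [-0.998 -0.019 -0.054] q [-1.26  0.47  0.95  2.15 -0.57  0.73  1.65] F [-0.2  0.6  0.3]
[0.443 0.187 0.2  ] d [ -11.6    2.3 -121.6] rows@60 3.0
```

Request:
carry_out:
  increments:
    - {"tx": 0, "ty": 0, "tz": -45, "spin": 0, "jaw": 30}
    - {"tx": 0, "ty": 0, "tz": -50, "spin": 0, "jaw": 30}
    - {"tx": 0, "ty": 0, "tz": -40, "spin": 0, "jaw": 30}
    - {"tx": -15, "ty": -40, "tz": 0, "spin": 0, "jaw": 30}
    - {"tx": -15, "ty": -45, "tz": 0, "spin": 0, "jaw": 30}

```text
clock: 24.85
eef_pos: [0.4628, 0.1004, 0.2134]
tool_rot: [0.028, -0.011, 1.0, 0.008]
force: [-0.0, 0.5, -1.5]
opening: 0.382
grasp_force: 30.0
```

```bash
python3 go.py .521 -.1635 .20
```

```text
24.85 p [0.4628 0.1004 0.2134] z [ 0.055  0.017 -0.998] x [-0.998 -0.022 -0.056] q [-1.35  0.21  1.21  2.04 -0.24  0.99  1.57] F [-0.   0.5 -1.5]
[ 0.521  -0.1635  0.2   ] d [ -51.4 -265.4   12. ] rows@60 5.0
```

Request:
carry_out:
  increments:
    - {"tx": -12, "ty": -45, "tz": 0, "spin": 0, "jaw": 30}
    - {"tx": -12, "ty": -45, "tz": 0, "spin": 0, "jaw": 30}
    - {"tx": -12, "ty": -45, "tz": 0, "spin": 0, "jaw": 30}

```text
clock: 25.22
eef_pos: [0.5015, -0.0354, 0.2131]
tool_rot: [0.028, -0.01, 1.0, 0.008]
force: [1.1, -0.0, -0.7]
opening: 0.382
grasp_force: 30.0
```

```bash
python3 go.py .521 -.1635 .20
```

```text
25.225 p [ 0.5015 -0.0354  0.2131] z [ 0.055  0.016 -0.998] x [-0.998 -0.019 -0.055] q [-0.95  0.3   1.15  1.97 -0.35  1.02  1.95] F [ 1.1 -0.  -0.7]
[ 0.521  -0.1635  0.2   ] d [ -16.2 -128.7   12.1] rows@60 3.0
```

Request:
carry_out:
  increments:
    - {"tx": -6, "ty": -45, "tz": 0, "spin": 0, "jaw": 30}
    - {"tx": -6, "ty": -45, "tz": 5, "spin": 0, "jaw": 30}
    - {"tx": -4, "ty": -38, "tz": 15, "spin": 0, "jaw": 30}
    - {"tx": 0, "ty": 0, "tz": 10, "spin": 0, "jaw": 30}
    - {"tx": 0, "ty": 0, "tz": 0, "spin": 0, "jaw": 30}

```text
clock: 25.85
eef_pos: [0.5212, -0.1607, 0.1816]
tool_rot: [0.027, -0.01, 1.0, 0.007]
force: [-0.2, 0.5, -0.5]
opening: 0.379
grasp_force: 30.0
```

```bash
python3 go.py .521 -.1635 .1208; python3 -c "
from h import *
b=shot('top');a=shot('scene')
i=np.hstack([cv2.resize(b['color'][190:310,320:450],(400,370),interpolation=2),cv2.resize(a['color'][200:330,300:440],(400,370),interpolation=2)])
cv2.imwrite('pics/t4.png',i[...,::-1])
"
```

```text
25.85 p [ 0.5212 -0.1607  0.1816] z [ 0.054  0.015 -0.998] x [-0.998 -0.019 -0.054] q [-0.55  0.44  1.04  1.9  -0.49  1.02  2.29] F [-0.2  0.5 -0.5]
[ 0.521  -0.1635  0.1208] d [ 3.6 -3.7 60.6] rows@60 2.0
```

View pics/t4.png

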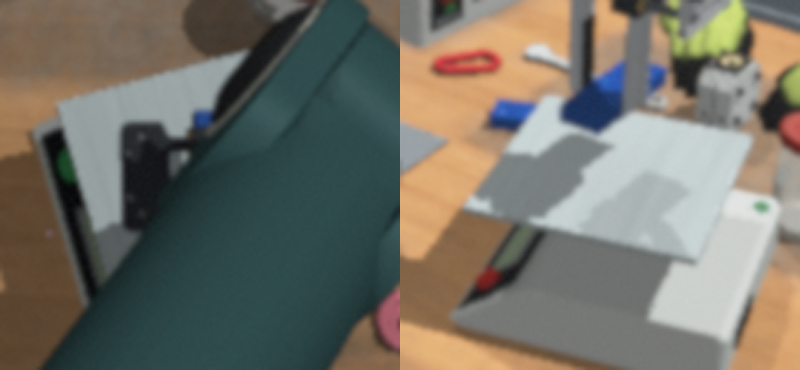

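The scene view shows the bar held level above the pan, so I lower it gently.

Request:
carry_out:
  increments:
    - {"tx": 2, "ty": -4, "tz": 25, "spin": 0, "jaw": 30}
    - {"tx": 1, "ty": 0, "tz": 16, "spin": 0, "jaw": 30}
    - {"tx": 0, "ty": 0, "tz": 8, "spin": 0, "jaw": 30}
    - {"tx": 0, "ty": 0, "tz": 0, "spin": 0, "jaw": 30}

```text
clock: 26.45
eef_pos: [0.5215, -0.1641, 0.1326]
tool_rot: [0.027, -0.01, 1.0, 0.007]
force: [0.2, 0.3, -0.2]
opening: 0.377
grasp_force: 30.0
```

```bash
python3 go.py .521 -.1635 .1218
```

```text
26.45 p [ 0.5215 -0.1641  0.1326] z [ 0.055  0.015 -0.998] x [-0.998 -0.02  -0.055] q [-0.49  0.51  0.97  1.94 -0.57  0.93  2.35] F [ 0.2  0.3 -0.2]
[ 0.521  -0.1635  0.1218] d [ 1.1  0.5 10.8] rows@60 1.0
```

Request:
carry_out:
  increments:
    - {"tx": 0, "ty": 0, "tz": 6, "spin": 0, "jaw": 30}
    - {"tx": 0, "ty": 0, "tz": 3.5, "spin": 0, "jaw": 30}
    - {"tx": 0, "ty": 0, "tz": 0, "spin": 0, "jaw": 30}

```text
clock: 26.82
eef_pos: [0.522, -0.1642, 0.1231]
tool_rot: [0.028, -0.01, 1.0, 0.007]
force: [0.1, 0.4, -0.1]
opening: 0.381
grasp_force: 30.0
```

```bash
python3 go.py .521 -.1635 .1218; python3 -c "
from h import *
a=shot('scene')
cv2.imwrite('pics/t5.png',cv2.resize(a['color'][200:320,300:440],(700,600),interpolation=2)[...,::-1])
"
```

```text
26.825 p [ 0.522  -0.1642  0.1231] z [ 0.055  0.015 -0.998] x [-0.998 -0.019 -0.055] q [-0.47  0.52  0.96  1.95 -0.58  0.92  2.37] F [ 0.1  0.4 -0.1]
[ 0.521  -0.1635  0.1218] d [1.1 0.7 1.2] rows@60 1.0
```

View pics/t5.png

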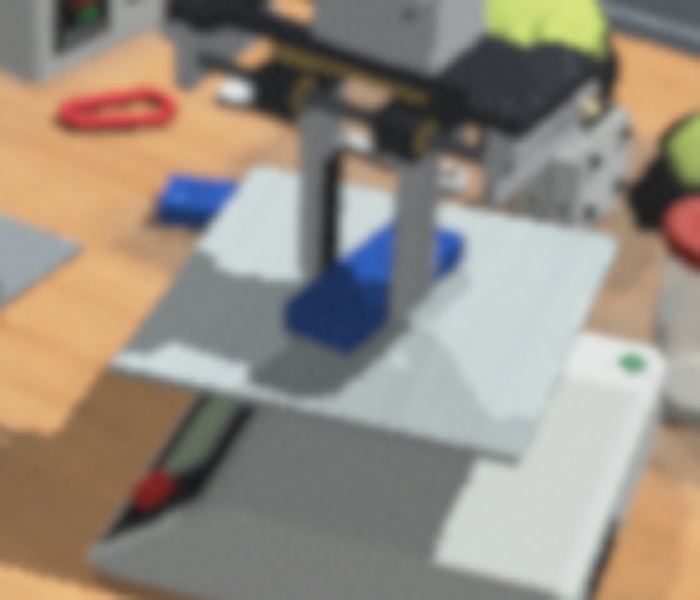

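The bar hangs just above the middle of the pan. I take it down 1.5 mm and release.

Request:
carry_out:
  increments:
    - {"tx": 0, "ty": 0, "tz": 1.5, "spin": 0, "jaw": 30}
    - {"tx": 0, "ty": 0, "tz": 0, "spin": 0, "jaw": 30}

```text
clock: 27.12
eef_pos: [0.5221, -0.1642, 0.1217]
tool_rot: [0.028, -0.01, 1.0, 0.007]
force: [-0.4, -0.5, -0.7]
opening: 0.379
grasp_force: 30.0
```

Request:
carry_out:
  increments:
    - {"tx": 0, "ty": 0, "tz": 0, "spin": 0, "jaw": 42}
    - {"tx": 0, "ty": 0, "tz": 0, "spin": 0, "jaw": 60}
    - {"tx": 0, "ty": 0, "tz": 0, "spin": 0, "jaw": 60}
    - {"tx": 0, "ty": 0, "tz": -15, "spin": 0, "jaw": 60}
    - {"tx": 0, "ty": 0, "tz": -40, "spin": 0, "jaw": 60}

```text
clock: 27.75
eef_pos: [0.5183, -0.1651, 0.1771]
tool_rot: [0.026, -0.01, 1.0, 0.007]
force: [-0.5, 0.8, 0.6]
opening: 0.638
grasp_force: 0.0
```

Request:
carry_out:
  increments:
    - {"tx": 0, "ty": 0, "tz": -50, "spin": 0, "jaw": 60}
    - {"tx": 0, "ty": 0, "tz": -50, "spin": 0, "jaw": 60}
    - {"tx": 0, "ty": 40, "tz": -20, "spin": 0, "jaw": 60}
    - {"tx": 0, "ty": 50, "tz": 0, "spin": 0, "jaw": 60}
    - {"tx": 0, "ty": 50, "tz": 0, "spin": 0, "jaw": 60}

```text
clock: 28.38
eef_pos: [0.5094, -0.0259, 0.2994]
tool_rot: [0.028, -0.009, 1.0, 0.008]
force: [0.7, 0.4, 0.5]
opening: 0.639
grasp_force: 0.0
```

```bash
python3 go.py .5 0 .3; python3 -c "
from h import *
b=shot('top');a=shot('scene')
i=np.hstack([cv2.resize(b['color'][190:320,220:450],(400,226),interpolation=2),cv2.resize(a['color'][215:330,230:440],(400,226),interpolation=2)])
cv2.imwrite('pics/t6.png',i[...,::-1])
R=lambda c,u0,u1,v0,v1:0
for c in(a,b):
    hsv=cv2.cvtColor(c['color'],cv2.COLOR_RGB2HSV);m=((abs(hsv[...,0].astype(int)-112)<12)&(hsv[...,1]>150)).astype(np.uint8)
    n,_,s,ct=cv2.connectedComponentsWithStats(m)
    for k in range(1,n):
        if s[k,4]>60:print(s[k],ct[k].round(1),ray(c,*ct[k],.129).round(3))
"
```

```text
28.375 p [ 0.5094 -0.0259  0.2994] z [ 0.056  0.016 -0.998] x [-0.998 -0.018 -0.056] q [-1.04  0.18  1.18  1.84 -0.2   1.19  1.79] F [0.7 0.4 0.5]
[0.5 0.  0.3] d [ 8.9 26.1 -0.7] rows@60 1.0
[464   9  39  40 722] [483.1  28.4] [4.213 1.132 0.129]
[500  12   8  36 124] [503.7  29.3] [4.265 0.973 0.129]
[333 236  13   8  73] [338.3 239.6] [ 0.538 -0.057  0.129]
[358 245  33  25 413] [374.1 257.1] [ 0.525 -0.166  0.129]
[495 123  10  31  86] [498.4 139.1] [ 0.807 -0.434  0.129]
[515 123   8  31  81] [519.3 139.6] [ 0.806 -0.484  0.129]
[283 174  39  26 477] [302.1 186.4] [0.683 0.035 0.129]
```

View pics/t6.png

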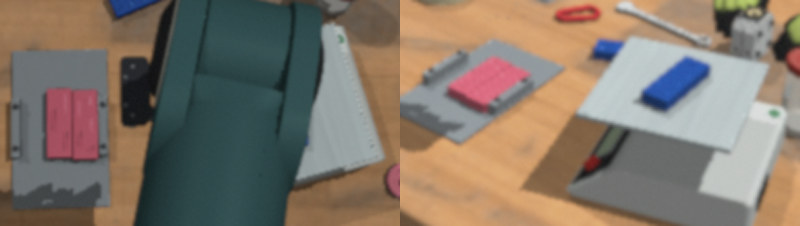

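The blue bar lies flat in the middle of the pan, at scene crop (677,82). The pink bars are still in the tray and the gripper is clear of everything.

```bash
python3 -c "
from workcell import bot
print(bot.hand_in())"
```

```text
the job is handed in; nothing more can be done
None
```

I handed the job in at about 28 s on the clock. I pressed the green zero key to its stop and released it with the pan empty, then slid the blue bar out and laid it flat within about 1 cm of the pan centre. The pink bars are still in the tray, and I saw nothing else disturbed. The key press reached about 56 N through the fingertips, far more than the 4 N needed: over the 40 N limit if that counts fingertips, though under the 120 N wrist limit.

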